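# Feel along the frets of a guitar neck

## Task

Feel the frets of the bare guitar neck for a proud one: with the gripper's fingers shut, set the fingertips down lightly on the fretboard at the first fret (next to the white nut) and draw them along the middle of the board in one unbroken stroke, keeping light contact and never lifting off, over every fret in order up to the twelfth fret (just past the pair of dots). Stop there and finish with the fingertips still resting lightly on the twelfth fret. Do not press hard or lift the neck, and leave everything else on the bench where it is.

Things in the scene. Friction and masses are not known exactly. Their poses are not given: they have to be found in the camera images.
- neck: bare guitar neck without strings, level, fretboard up, on a sprung rest, roughly left to right before the robot. Origin: underside, centre line, midway between frets 1 and 12; x from headstock to heel (body end), y across, z up. 22 rounded steel frets cross the dark fretboard, their tops 20.5 mm above the origin, about 91 mm above the table, 1 mm out of the wood: fingertips slide over them
- nut (a point): top of the white nut, a 4 mm wide bar across the neck where the dark fretboard begins and the black-faced headstock with six tuning machines ends (36 mm from fret 1). The fretboard runs 472 mm from here to the heel, 43 mm wide at the nut, 56 mm at the heel. White dots lie just on the nut side of frets 3, 5, 7, 9 (one each) and 12 (two side by side)
- rest (a joint): how far the sprung rest under the neck is pushed straight down, in m: 0 at rest, positive down. It yields about 2 mm per newton wherever the neck is pressed, cannot move sideways or tilt, and stops at 18 mm. 2 to 8 mm is a light touch; over 13 mm is too hard. Negative if the neck is lifted
- fret1: first fret from the nut: a steel bar 3 mm wide across the fretboard, 36 mm from the fretboard's nut end. Its origin is on the neck's centre line at underside height, axes as the neck's
- fret3: third fret from the nut: a steel bar 3 mm wide across the fretboard, 103 mm from the fretboard's nut end. Its origin is on the neck's centre line at underside height, axes as the neck's
- fret5: fifth fret from the nut: a steel bar 3 mm wide across the fretboard, 163 mm from the fretboard's nut end. Its origin is on the neck's centre line at underside height, axes as the neck's
- fret7: seventh fret from the nut: a steel bar 3 mm wide across the fretboard, 216 mm from the fretboard's nut end. Its origin is on the neck's centre line at underside height, axes as the neck's
- fret9: ninth fret from the nut: a steel bar 3 mm wide across the fretboard, 263 mm from the fretboard's nut end. Its origin is on the neck's centre line at underside height, axes as the neck's
- fret12: twelfth fret from the nut: a steel bar 3 mm wide across the fretboard, 324 mm from the fretboard's nut end. Its origin is on the neck's centre line at underside height, axes as the neck's, just on the heel side of the pair of dots
- fret1_top (a point): middle of the top of the first fret, where a fingertip touches it; axes as the neck's (x towards the heel, z up)
- fret12_top (a point): middle of the top of the twelfth fret, where a fingertip touches it; axes as the neck's (x towards the heel, z up)
- cork_block: cork sanding block, 100 x 45 x 30 mm, lying beside the neck. A bystander, to be left alone
- screwdriver: screwdriver lying beside the neck. A bystander, to be left alone
- tape_roll: roll of white tape lying flat, 90 mm across, 24 mm high. A bystander, to be left alone
- jar: small jar, 56 mm across, 65 mm high. A bystander, to be left alone
- glue: glue bottle, 48 mm across, 125 mm high with its nozzle. A bystander, to be left alone
- radius_block: wooden sanding block, 80 x 50 x 27 mm. A bystander, to be left alone
- hammer: hammer, 220 mm long, lying on the far side of the neck. A bystander, to be left alone

How it is judged:
By the outcome, as a careful person would: the job done as asked, in the order asked, and still so for the second after the job is handed in, while the arm keeps its last pose, push and grip.
It also fails if it takes over 48 s, if anything falls off the work surface, if the arm or the gripper's body presses on something with over 40 N, if the wrist force passes 120 N, or if a joint passes its speed limit or range.

## Robot

A 7-joint arm with a two-finger parallel gripper is mounted at the origin on the work surface. World frame = base frame: x ahead of the robot, y to its left, z up, the work surface at z = 0. Lengths are in mm, angles in rad, forces in N, time in s.
With the tool pointing down it reaches from about 400 to 875 mm from the base axis. Payload 4.4 kg.
Tool frame: the origin (TCP) lies where the fingers leave the gripper's body, on its centre line; the fingertips stand 73 mm ahead of it and the grasp point (between the pads) lies 54 mm ahead of it; z points along the fingers, y is the line along which they close (so a half turn about z gives the same grasp; the last joint's range is limited). The gripper opens to 85 mm and grips with 20 to 120 N. Pads are 22 mm wide; open, the fingers measure 114 mm over their backs; the gripper's body (76 mm by 85 mm) begins 54 mm behind the grasp point. The pads swing forward as they close: fully open they stand 13 mm farther back than shut.
Start: joints at [-1.276, 0.628, 0.038, 1.517, -0.027, 0.996, -0.02], TCP at [229.444, 608.171, 303.913] pointing down, gripper open.
Joint ranges: [-3.06, 3.06], [-0.37, 2.12], [-1.25, 1.32], [0.18, 2.47], [-1.1, 4.24], [0.23, 1.98], [-2.94, 2.94]. Speed limits (rad/s): [2.57, 2.57, 3.14, 3.14, 3.14, 3.14, 3.14].

## Interface

Orientations are given as [roll, pitch, yaw] about the fixed x, y, z axes, in that order (R = Rz(yaw) Ry(pitch) Rx(roll)).
In Python, from cell import ctrl gives the robot as it stands.
- The arm moves only by the tool send_rows, never from a script. Its argument "rows" is a list that holds one entry, the list of rows, each a list of 6 numbers: the shift along the tool's x, y, z in cm, then the turn, a rotation vector about the tool's x, y, z in rad. In form: [[[tx, ty, tz, wx, wy, wz], ...]]. A call has 1 to 10 rows; each row is the pose to reach, as a shift and turn from the pose commanded when the call began, along the tool's axes at that moment; what a row does not reach only later rows make up. A row lasts 1/10 s, in which the tool goes at most 50 mm and 8.59 degrees, less where a joint would pass 70% of its speed; a pose out of reach is approached as far as the arm can. A call with a gripper value outside its range is refused whole. "grip" is the closure in counts, from 0 (fully open) to 255 (shut), set as the call begins (left out, the last holds). The fingers move at their own pace and stop on an object; the grip force is fixed at half the most. Time passes only in rows, so rows that repeat a pose let the fingers close. It gives the time, the measured TCP pose, the force, the opening and the grip force at its end, in the units of the state.
- ctrl.read_state(): the state, without advancing time (a new reading comes with each control period).
- ctrl.get_image(name): name is "scene" or "top" or "wrist"; returns a dict with "pixels" (400x640x3 uint8, red, green, blue), "fx", "fy", "cx", "cy" (pixels), "D" ([k1, k2, p1, p2, k3] as OpenCV has them; the pictures are not rectified), "extrinsics" (4x4, takes a point from camera to world coordinates); the wrist camera has in their place "mount" (4x4, takes a point from camera to tool coordinates, whose origin is the TCP and whose axes are the flange's). Camera axes: x right, y up, looking along -z (the intrinsics and any distortion apply to the point x, -y, -z); pixel columns grow to the right and rows downward; lengths in mm; the calibration is good to about 2 mm. A picture is of the moment at which its call begins: read the wrist's pose just before it. There is no depth.
- ctrl.finish_job(): hands the job in; it is judged then, once.
The state is a dict: "clock": time; "qpos": joint angles; "qd": joint speeds; "tau": joint torques, N m; "eef_pos": TCP position; "tool_rot": TCP orientation; "force": force on the tool from outside, world axes, zero at the start; "torque": the same for the moment, N m; "width": finger opening in mm; "gripper_force": force on a finger pad.
Only numpy, scipy, OpenCV 4.12 (cv2) and the standard library are available. Lean on these libraries where they do the work, as an engineer would, in place of code of your own. Each camera call takes 0.05 s, during which the arm holds its last target. There are 200 camera calls.

## Working session

There is one attempt and no reset: what is moved stays moved. The work goes in short steps, Python scripts to look and compute and a tool call to move; the robot and the scene stay as the last step left them, time stands still between calls to the robot, and variables do not carry over. Pictures are saved under pics/ and viewed, at most 10 in all, crops included, and the job is handed in when it is done.

Besides the shell and the picture viewer there is one more tool, called after "Request:" as a command line: name --argument value ..., lists and objects as JSON in quotes. send_rows: Moves the arm, as the interface text tells. Its arguments: {"type":"object","properties":{"rows":{"type":"array","items":{"type":"array","items":{"type":"array","items":{"type":"number"}}}},"grip":{"type":"number"}},"required":["rows"]}

```bash
mkdir -p pics; cat > h.py <<'E'
import numpy as np, cv2, pickle
from cell import ctrl
def grab(n,f):
    s=ctrl.read_state(); d=ctrl.get_image(n); pickle.dump((s,d),open(f'pics/{f}.pkl','wb'))
    cv2.imwrite(f'pics/{f}.png',d['pixels'][:,:,::-1]); return s,d
def ray(d,uv,T):
    K=np.array([[d['fx'],0,d['cx']],[0,d['fy'],d['cy']],[0,0,1.]])
    p=cv2.undistortPoints(np.array(uv,float).reshape(-1,1,2),K,np.array(d['D'],float)).reshape(-1,2)
    v=np.c_[p[:,0],-p[:,1],-np.ones(len(p))]; T=np.array(T)
    return T[:3,3],v@T[:3,:3].T
def atz(d,uv,z,T=None):
    o,v=ray(d,uv,d['extrinsics'] if T is None else T)
    return o+v*((z-o[2])/v[:,2])[:,None]
E
python3 - <<'E'
from h import *
s,d=grab('top','top1'); grab('scene','sc1')
print(s); print(np.array(d['extrinsics']).round(2),d['fx'])
E
```

```text
{'clock': 0.0, 'qpos': array([-1.27579402,  0.62936098,  0.03843346,  1.51837367, -0.02701033,
        0.99629614, -0.019978  ]), 'qd': array([ 1.56387494e-05, -4.85584906e-04, -7.01609270e-05, -3.14606746e-04,
        6.59293393e-04,  1.13484889e-03, -1.59705714e-03]), 'tau': array([ 1.20509165e-03, -5.63399649e+01,  1.22650959e+00, -1.93439752e+01,
        1.09279412e-02,  1.09306540e-02, -1.35363473e-05]), 'eef_pos': array([229.25804335, 607.7037669 , 302.9773612 ]), 'tool_rot': array([-3.13967222e+00,  1.25855334e-05,  2.78081348e+00]), 'force': array([0.17583581, 0.38387724, 0.20442631]), 'torque': array([ 0.03785513,  0.00617181, -0.00781959]), 'gripper_force': 0.0, 'width': 85.28658811259018}
[[-3.0000e-02  9.9000e-01 -1.5000e-01  4.3473e+02]
 [-1.0000e+00 -3.0000e-02  0.0000e+00  5.5400e+01]
 [-0.0000e+00  1.5000e-01  9.9000e-01  9.8288e+02]
 [ 0.0000e+00  0.0000e+00  0.0000e+00  1.0000e+00]] 383.2421550387839
```

View pics/top1.png

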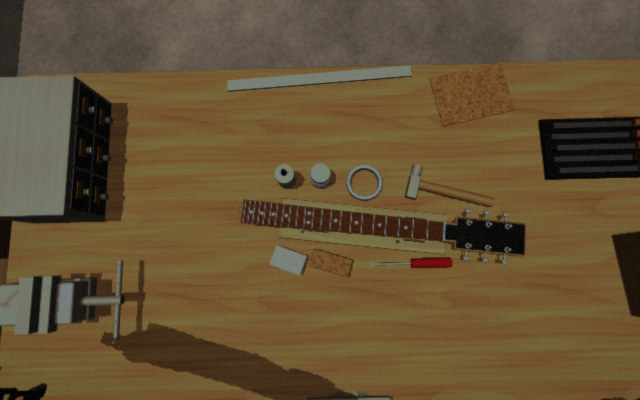

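View pics/sc1.png

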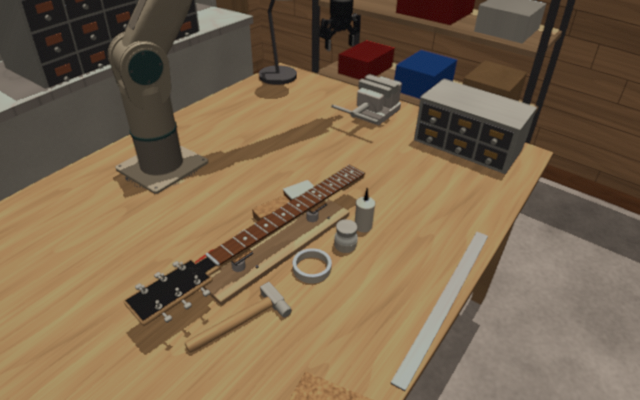

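The top view shows the neck with its headstock on the right (robot's −y), nut near (444,232) and heel near (242,212). I'll zoom in on it.

```bash
python3 - <<'E'
from h import *
s,d=pickle.load(open('pics/top1.pkl','rb'))
c=d['pixels'][190:265,235:455,::-1]
cv2.imwrite('pics/topz.png',cv2.resize(c,None,fx=3.6,fy=3.6,interpolation=cv2.INTER_CUBIC))
P=atz(d,[[444,232],[242,212]],91)
print(P, np.linalg.norm(P[1]-P[0]))
w=ctrl.get_image('wrist'); print(np.array(w['mount']).round(3),w['fx'],w['D'])
E
```

```text
[[ 485.06346579 -228.83423462   91.        ]
 [ 543.98054798  240.12369204   91.        ]] 472.6444324797919
[[ 0.0000e+00  9.6100e-01  2.7700e-01  7.0309e+01]
 [ 1.0000e+00 -0.0000e+00  1.0000e-03 -6.9900e-01]
 [ 1.0000e-03  2.7700e-01 -9.6100e-01 -6.9956e+01]
 [ 0.0000e+00  0.0000e+00  0.0000e+00  1.0000e+00]] 306.482515123659 [-0.01666559  0.          0.          0.          0.        ]
```

View pics/topz.png

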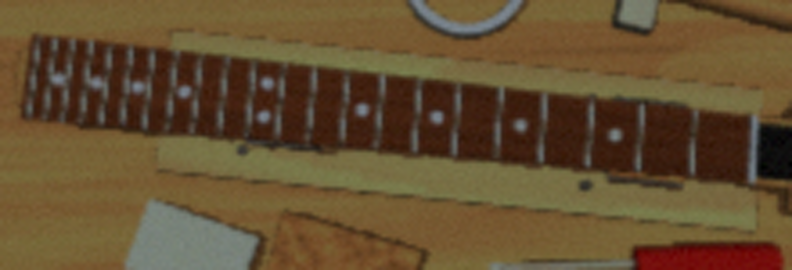

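The zoom confirms the dots and frets. The nut is at zoom x≈752, fret 1 at 693 and fret 12 at about 252. Nut to heel measures 472.6 mm against 472 expected, so the calibration holds. I'll shut the fingers and move above the middle of the stroke for a close look.

Request:
send_rows --rows '[[[-2, -2, 0, 0, 0, -0.02], [-5, -5.2, 0, 0, 0, -0.05], [-8, -8.4, 0, 0, 0, -0.08], [-11, -11.5, 0, 0, 0, -0.11], [-14, -14.7, 0, 0, 0, -0.14], [-17, -17.8, 0, 0, 0, -0.17], [-20, -21, 0, 0, 0, -0.2], [-23, -24.1, 0, 0, 0, -0.22], [-26, -27.2, 0, 0, 0, -0.236], [-29, -30.3, 0, 0, 0, -0.236]]]' --grip 255

```text
clock: 1.15
eef_pos: [394.2, 220.6, 303.9]
tool_rot: [3.141, 0.0, 3.017]
force: [1.5, 0.1, -0.4]
width: 0.1
gripper_force: 0.0
```

Request:
send_rows --rows '[[[-1.8, -3.2, 0, 0, 0, 0], [-3.6, -6.4, 0, 0, 0, 0], [-5.4, -9.6, 0, 0, 0, 0], [-7.2, -12.8, 0, 0, 0, 0], [-9, -16, 0, 0, 0, 0], [-10.8, -19, 0, 0, 0, 0], [-12.6, -22, 0, 0, 0, 0], [-14, -24.5, 0, 0, 0, 0], [-14.8, -25.6, 0, 0, 0, 0], [-14.8, -25.6, 0, 0, 0, 0]]]'

```text
clock: 2.15
eef_pos: [509.2, -51.6, 303.7]
tool_rot: [-3.141, 0.0, 3.014]
force: [0.5, -0.2, -0.2]
width: 0.1
gripper_force: 0.0
```

```bash
python3 - <<'E'
from h import *
s,d=grab('wrist','w1'); print(s['clock'],s['eef_pos'],s['tool_rot'],s['force'],abs(s['qd']).max())
E
```

```text
2.15 [509.19614914 -51.57890357 303.6777533 ] [-3.14114021e+00  1.06689930e-04  3.01370119e+00] [ 0.4555243  -0.19238855 -0.20154302] 0.041087786706848456
```

View pics/w1.png

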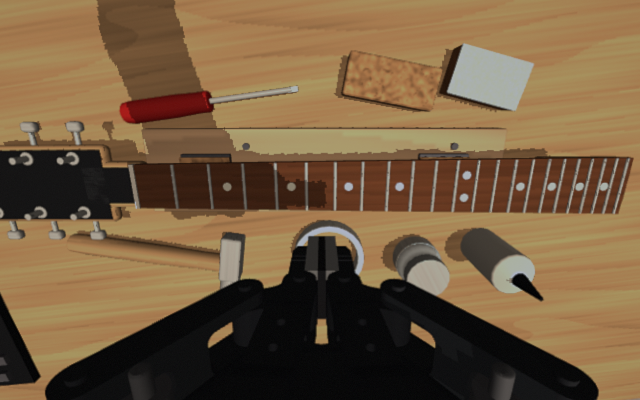

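The wrist view shows the nut at (133,187), fret 1 at (175,186), the dots along row 187, the fret-12 pair at (465,175/198), fret 12 at about (478,186), and the shut fingertips at about (322,240).

```bash
python3 - <<'E'
from h import *
from scipy.spatial.transform import Rotation as R
s,d=pickle.load(open('pics/w1.pkl','rb'))
T=np.eye(4);T[:3,:3]=R.from_euler('xyz',s['tool_rot']).as_matrix();T[:3,3]=s['eef_pos'];T=T@np.array(d['mount'])
P=atz(d,[[133,187],[175,186],[478,186],[227,187],[291,187],[348,187],[400,187],[465.5,186.5],[626,185]],91,T)
print(P.round(1)); print(np.linalg.norm(P-P[0],axis=1).round(1))
v=P[2]-P[1]; print(np.arctan2(v[0],v[1]))
# edges of neck along columns
g=d['pixels'].astype(int)
# top cam edges too
s2,t=pickle.load(open('pics/top1.pkl','rb'))
z=lambda a:[235+a[0]/3.6,190+a[1]/3.6]
Q=atz(t,[z(a) for a in [(752,149),(693,142),(252,99),(614,135),(520,125),(436,117),(361,109),(264,100),(28,77)]],91)
print(Q.round(1)); print(np.linalg.norm(Q-Q[0],axis=1).round(1))
E
```

```text
[[ 486.9 -231.3   91. ]
 [ 491.1 -190.8   91. ]
 [ 527.9   95.7   91. ]
 [ 498.4 -141.7   91. ]
 [ 506.2  -81.2   91. ]
 [ 513.1  -27.4   91. ]
 [ 519.4   21.7   91. ]
 [ 526.9   83.8   91. ]
 [ 545.2  239.1   91. ]]
[  0.   40.7 329.6  90.4 151.4 205.6 255.1 317.7 474. ]
0.12767602312363963
[[ 486.5 -228.7   91. ]
 [ 492.  -191.1   91. ]
 [ 527.2   92.9   91. ]
 [ 497.8 -140.4   91. ]
 [ 505.8  -80.1   91. ]
 [ 512.4  -26.    91. ]
 [ 518.8   22.4   91. ]
 [ 526.3   85.1   91. ]
 [ 545.4  238.3   91. ]]
[  0.   38.  324.1  89.  149.8 204.3 253.1 316.3 470.7]
```

Request:
send_rows --rows '[[[0, -2, 0, 0, 0, 0], [0, -5, 1, 0, 0, 0], [0, -8, 3, 0, 0, 0], [0, -11, 5, 0, 0, 0], [0, -13.5, 7, 0, 0, 0], [0, -14.1, 9, 0, 0, 0], [0, -14.1, 10.5, 0, 0, 0], [0, -14.1, 11.7, 0, 0, 0], [0, -14.1, 12.5, 0, 0, 0], [0, -14.1, 12.5, 0, 0, 0]]]'

```text
clock: 3.2
eef_pos: [491.0, -188.6, 178.1]
tool_rot: [3.141, -0.002, 3.019]
force: [-0.5, 1.1, 0.0]
width: 0.1
gripper_force: 0.0
```

```bash
python3 - <<'E'
from h import *
s,d=grab('wrist','w2'); print(s['clock'],s['eef_pos'],s['tool_rot'],s['force'],abs(s['qd']).max())
E
```

```text
3.2 [ 490.99205785 -188.56558963  178.14432041] [ 3.14059746e+00 -1.76229142e-03  3.01864747e+00] [-0.49020595  1.13494722  0.04532109] 0.023379094937762815
```

View pics/w2.png

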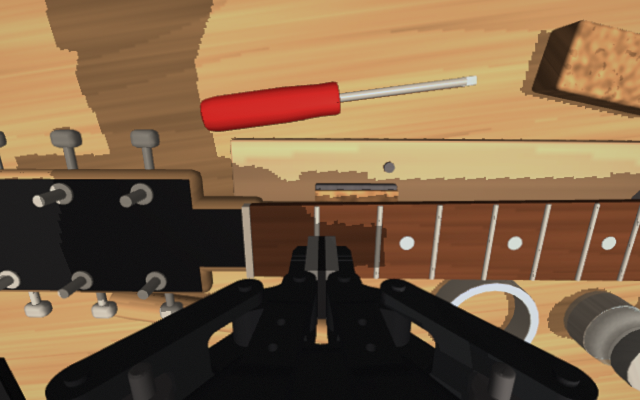

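The shut tips are at (322,240) and fret 1 at about column 317, so the tips are about 2.5 mm too far toward the heel. They are well centred across the board. I'll correct that and descend gently.

Request:
send_rows --rows '[[[0, -0.15, 0.2, 0, 0, 0], [0, -0.25, 0.5, 0, 0, 0], [0, -0.27, 0.8, 0, 0, 0], [0, -0.27, 1.1, 0, 0, 0], [0, -0.27, 1.2, 0, 0, 0], [0, -0.27, 1.2, 0, 0, 0], [0, -0.27, 1.2, 0, 0, 0]]]'

```text
clock: 3.95
eef_pos: [490.9, -192.7, 166.9]
tool_rot: [3.142, 0.0, 3.017]
force: [0.4, 0.2, 0.3]
width: -0.0
gripper_force: 0.0
```

```bash
python3 - <<'E'
from h import *
s=ctrl.read_state(); print(s['eef_pos'],s['tool_rot'],s['force'])
E
```

```text
[ 490.92432735 -192.72095114  166.90709591] [3.14156434e+00 5.15852120e-05 3.01672236e+00] [0.3678336  0.16109633 0.26030599]
```

Request:
send_rows --rows '[[[0, 0.1, 0.1, 0, 0, 0], [0, 0.1, 0.2, 0, 0, 0], [0, 0.1, 0.3, 0, 0, 0], [0, 0.1, 0.4, 0, 0, 0], [0, 0.1, 0.5, 0, 0, 0], [0, 0.1, 0.6, 0, 0, 0], [0, 0.1, 0.6, 0, 0, 0], [0, 0.1, 0.6, 0, 0, 0]]]'

```text
clock: 4.75
eef_pos: [491.0, -191.6, 160.9]
tool_rot: [3.141, -0.0, 3.017]
force: [0.1, -0.2, 1.6]
width: -0.1
gripper_force: 0.8
```

```bash
python3 - <<'E'
from h import *
for i in range(3):
  s,d=grab('wrist','w3'); print(s['clock'],s['eef_pos'],s['tool_rot'],s['force'])
E
```

```text
4.75 [ 491.03545251 -191.63048009  160.91965734] [ 3.14146382e+00 -2.41230679e-05  3.01683554e+00] [ 0.10001638 -0.2224432   1.64873773]
4.8 [ 491.05204861 -191.66032593  160.95019512] [3.14150546e+00 7.44886091e-05 3.01682369e+00] [0.50290572 0.48207695 2.0377591 ]
4.85 [ 491.06279644 -191.68507331  160.9683309 ] [3.14154640e+00 8.97847249e-05 3.01684939e+00] [-0.59304958 -0.11811356  0.96930416]
```

View pics/w3.png

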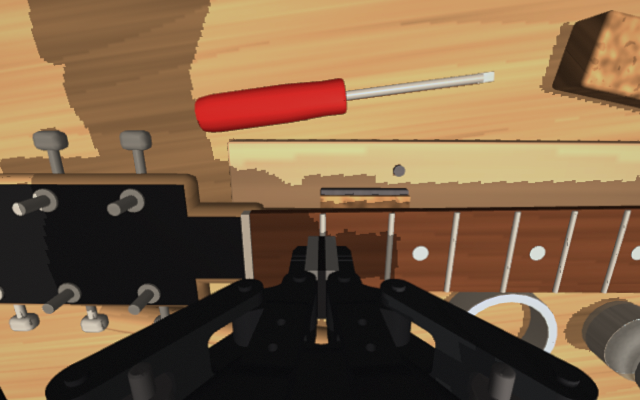

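The fingertips are resting on fret 1, with the fret line at column 322 under the tips. Force is about 1.5 N, which matches 3 mm of rest travel. I'll check the centring, then stroke.

```bash
python3 - <<'E'
from h import *
from scipy.spatial.transform import Rotation as R
s,d=pickle.load(open('pics/w3.pkl','rb'))
T=np.eye(4);Rt=R.from_euler('xyz',s['tool_rot']).as_matrix();T[:3,:3]=Rt;T[:3,3]=s['eef_pos'];T=T@np.array(d['mount'])
P=atz(d,[[420.5,253.5],[537.5,253.5],[636,253.5],[322,225],[322,214]],88,T)
print(((P-s['eef_pos'])@Rt).round(2))
E
```

```text
[[ -0.74  50.15  72.97]
 [ -0.95 111.03  72.97]
 [ -1.26 163.68  72.98]
 [ 14.93  -0.45  72.97]
 [ 20.72  -0.45  72.97]]
```

Request:
send_rows --rows '[[[0, 0, 0.1, 0, 0, 0], [-0.05, 0.1, 0.17, 0, 0, 0], [-0.07, 0.3, 0.17, 0, 0, 0], [-0.07, 0.6, 0.17, 0, 0, 0], [-0.08, 0.9, 0.17, 0, 0, 0], [-0.08, 1.2, 0.17, 0, 0, 0], [-0.08, 1.6, 0.17, 0, 0, 0], [-0.08, 2.0, 0.17, 0, 0, 0], [-0.08, 2.4, 0.17, 0, 0, 0], [-0.08, 2.8, 0.17, 0, 0, 0]]]'

```text
clock: 5.9
eef_pos: [495.3, -163.8, 159.2]
tool_rot: [-3.141, 0.0, 3.017]
force: [0.6, -2.1, 2.0]
width: 0.0
gripper_force: 1.2
```

Request:
send_rows --rows '[[[0, 0.4, 0, 0, 0, 0], [0, 0.8, 0, 0, 0, 0], [0, 1.2, 0, 0, 0, 0], [0, 1.6, 0, 0, 0, 0], [-0.01, 2.0, 0, 0, 0, 0], [-0.01, 2.4, 0, 0, 0, 0], [-0.01, 2.8, 0, 0, 0, 0], [-0.01, 3.2, 0, 0, 0, 0], [-0.02, 3.6, 0, 0, 0, 0], [-0.02, 4.0, 0, 0, 0, 0]]]'

```text
clock: 6.9
eef_pos: [500.5, -124.1, 159.2]
tool_rot: [3.142, 0.0, 3.017]
force: [0.2, -1.6, 2.4]
width: -0.1
gripper_force: 1.3
```

Request:
send_rows --rows '[[[0, 0.4, 0, 0, 0, 0], [0, 0.8, 0, 0, 0, 0], [0, 1.2, 0, 0, 0, 0], [0, 1.6, 0, 0, 0, 0], [-0.01, 2.0, 0, 0, 0, 0], [-0.01, 2.4, 0, 0, 0, 0], [-0.01, 2.8, 0, 0, 0, 0], [-0.01, 3.2, 0, 0, 0, 0], [-0.02, 3.6, 0, 0, 0, 0], [-0.02, 4.0, 0, 0, 0, 0]]]'

```text
clock: 7.9
eef_pos: [505.7, -84.3, 159.2]
tool_rot: [3.141, -0.0, 3.017]
force: [-0.6, -1.4, 1.4]
width: -0.0
gripper_force: 1.1
```

Tracking is steady, with z at 159.2 and about 2 N. I'll continue the stroke.

Request:
send_rows --rows '[[[0, 0.4, 0, 0, 0, 0], [0, 0.8, 0, 0, 0, 0], [0, 1.2, 0, 0, 0, 0], [0, 1.6, 0, 0, 0, 0], [-0.01, 2.0, 0, 0, 0, 0], [-0.01, 2.4, 0, 0, 0, 0], [-0.01, 2.8, 0, 0, 0, 0], [-0.01, 3.2, 0, 0, 0, 0], [-0.02, 3.6, 0, 0, 0, 0], [-0.02, 4.0, 0, 0, 0, 0]]]'

```text
clock: 8.9
eef_pos: [510.8, -44.9, 159.2]
tool_rot: [-3.141, -0.0, 3.017]
force: [-0.4, -1.8, 2.3]
width: 0.1
gripper_force: 1.2
```

Request:
send_rows --rows '[[[0, 0.4, 0, 0, 0, 0], [0, 0.8, 0, 0, 0, 0], [0, 1.2, 0, 0, 0, 0], [0, 1.6, 0, 0, 0, 0], [-0.01, 2.0, 0, 0, 0, 0], [-0.01, 2.4, 0, 0, 0, 0], [-0.01, 2.8, 0, 0, 0, 0], [-0.01, 3.2, 0, 0, 0, 0], [-0.02, 3.6, 0, 0, 0, 0], [-0.02, 4.0, 0, 0, 0, 0]]]'

```text
clock: 9.9
eef_pos: [516.1, -4.9, 159.2]
tool_rot: [3.141, -0.0, 3.017]
force: [-0.3, -2.2, 1.8]
width: -0.5
gripper_force: 0.9
```

Request:
send_rows --rows '[[[0, 0.4, 0, 0, 0, 0], [0, 0.8, 0, 0, 0, 0], [0, 1.2, 0, 0, 0, 0], [0, 1.6, 0, 0, 0, 0], [-0.01, 2.0, 0, 0, 0, 0], [-0.01, 2.4, 0, 0, 0, 0], [-0.01, 2.8, 0, 0, 0, 0], [-0.01, 3.2, 0, 0, 0, 0], [-0.02, 3.6, 0, 0, 0, 0], [-0.02, 4.0, 0, 0, 0, 0]]]'

```text
clock: 10.9
eef_pos: [521.2, 34.6, 159.2]
tool_rot: [-3.142, -0.0, 3.017]
force: [-0.7, -0.4, 2.4]
width: -0.2
gripper_force: 1.2
```

```bash
python3 - <<'E'
from h import *
s,d=grab('wrist','w4'); print(s['clock'],s['eef_pos'],s['tool_rot'],s['force'])
E
```

```text
10.9 [521.22101285  34.57836561 159.20062974] [-3.14159022e+00 -2.51610349e-05  3.01669299e+00] [-0.66117686 -0.41094862  2.35548764]
```

View pics/w4.png

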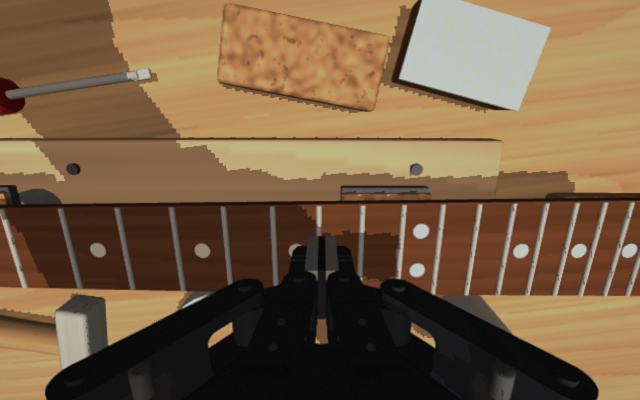

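This view shows fret 9 under the tips (column 319), fret 12 at about (442,251) just past the pair at (421,231) and (417,270), and the tips still on the centre line.

```bash
python3 - <<'E'
from h import *
from scipy.spatial.transform import Rotation as R
s,d=pickle.load(open('pics/w4.pkl','rb'))
g=d['pixels'][251].astype(int).sum(1)
print([(i,g[i]) for i in range(425,490) if g[i]>=330])
T=np.eye(4);Rt=R.from_euler('xyz',s['tool_rot']).as_matrix();T[:3,:3]=Rt;T[:3,3]=s['eef_pos'];T=T@np.array(d['mount'])
P=atz(d,[[442,251],[419,250.5],[521,251],[97.5,250.5],[202,250.5],[319.5,215]],86.2,T)
print(((P-s['eef_pos'])@Rt).round(2))
E
```

```text
[(436, np.int64(413)), (437, np.int64(497)), (438, np.int64(537)), (439, np.int64(521)), (440, np.int64(377)), (471, np.int64(348)), (472, np.int64(477)), (473, np.int64(541)), (474, np.int64(531)), (475, np.int64(332))]
[[   0.63   61.11   73.  ]
 [   0.93   49.24   73.  ]
 [   0.49  102.11   73.  ]
 [   0.69 -116.35   73.  ]
 [   0.89  -61.96   73.  ]
 [  20.19   -1.68   73.  ]]
```

Request:
send_rows --rows '[[[0, 0.4, 0, 0, 0, 0], [0, 0.8, 0, 0, 0, 0], [0, 1.2, 0, 0, 0, 0], [0, 1.6, 0, 0, 0, 0], [0.01, 2.0, 0, 0, 0, 0], [0.01, 2.4, 0, 0, 0, 0], [0.02, 2.8, 0, 0, 0, 0], [0.02, 3.2, 0, 0, 0, 0], [0.03, 3.6, 0, 0, 0, 0], [0.03, 4.0, 0, 0, 0, 0]]]'

```text
clock: 11.95
eef_pos: [525.8, 74.3, 159.2]
tool_rot: [-3.142, -0.0, 3.017]
force: [0.4, -1.9, 3.0]
width: 0.1
gripper_force: 1.3
```

Request:
send_rows --rows '[[[0, 0.4, 0, 0, 0, 0], [0, 0.8, 0, 0, 0, 0], [0, 1.2, 0, 0, 0, 0], [0, 1.5, 0, 0, 0, 0], [0, 1.75, 0, 0, 0, 0], [0, 1.88, 0, 0, 0, 0], [0, 1.93, 0, 0, 0, 0], [0, 1.93, 0, 0, 0, 0], [0, 1.93, 0, 0, 0, 0], [0, 1.93, 0, 0, 0, 0]]]'

```text
clock: 12.95
eef_pos: [528.3, 93.2, 159.2]
tool_rot: [3.141, 0.0, 3.017]
force: [0.2, -1.2, 2.4]
width: 0.2
gripper_force: 1.2
```

```bash
python3 - <<'E'
from h import *
s,d=grab('wrist','w5'); print(s['clock'],s['eef_pos'],s['tool_rot'],s['force'])
E
```

```text
12.95 [528.27353692  93.23759    159.23210201] [3.14136017e+00 3.08423984e-05 3.01676609e+00] [ 0.17118696 -1.24032379  2.43609695]
```

View pics/w5.png

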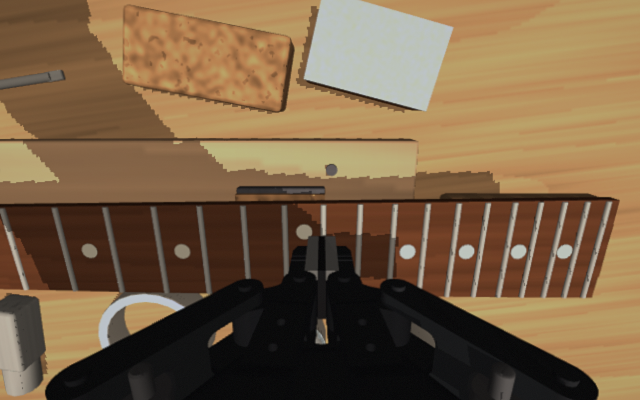

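The last view shows fret 12 (column 323) directly under the tips, just past the dot at (304,232). Contact is still about 2.4 N, so I'll hand in.

```bash
python3 -c "
from cell import ctrl
print(ctrl.finish_job())"
```

```text
the job is handed in; nothing more can be done
None
```

The shut fingertips went from fret 1 to fret 12 in one stroke along the middle of the board, with about 2 N of contact at each reading. They finished resting on fret 12, and I handed the job in at about 13 s; I saw no clear sign of a proud fret.

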